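Free the top sample cup and tare it on the balance

ROBOT

A 6-joint arm with a two-finger parallel gripper is mounted at the origin on the work surface. World frame = base frame: x ahead of the robot, y to its left, z up, the work surface at z = 0. Lengths are in m, angles in rad, forces in N, time in s.
With the tool pointing down it reaches from about 0.25 to 0.775 m from the base axis. Payload 4 kg.
Tool frame: the origin (TCP) lies at the very end of the fingers, on their centre line; the grasp point (between the pads) lies 19 mm behind it; z points along the fingers, y is the line along which they close (so a half turn about z gives the same grasp; the last joint's range is limited). The gripper opens to 94 mm and grips with 3 to 60 N. Pads are 16 mm wide; open, the fingers measure 119 mm over their backs; the gripper's body (75 mm by 177 mm) begins 78 mm behind the grasp point.
Start: joints at [-1.272, 0.087, 1.371, -0, 1.684, -0.103], TCP at [0.215, -0.506, 0.181] pointing down, gripper open.
Joint ranges: [-3.1, 3.1], [-0.76, 2.03], [0.27, 2.55], [-1.08, 4.22], [0.17, 2.65], [-2.57, 2.57]. Speed limits (rad/s): [2.79, 2.79, 3.14, 3.14, 3.14, 3.14].

INTERFACE

Orientations are given as [roll, pitch, yaw] about the fixed x, y, z axes, in that order (R = Rz(yaw) Ry(pitch) Rx(roll)).
In Python, from bench import robot gives the robot as it stands. The module is installed in compiled form; this text tells all that it offers.
- The arm moves only by the tool move_arm, never from a script. Its argument "deltas" is one flat list of numbers, 7 for each row, row after row: the turn, a rotation vector about the tool's x, y, z in rad, then the shift along the tool's x, y, z in cm, then the closure, from -1 (fully open) to 1 (shut). A call has 1 to 8 rows; each row is the pose to reach, as a shift and turn from the pose commanded when the call began, along the tool's axes at that moment; what a row does not reach only later rows make up. A row lasts 1/10 s, in which the tool goes at most 50 mm and 8.59 degrees, less where a joint would pass 70% of its speed; a pose out of reach is approached as far as the arm can. A call with a gripper value outside its range is refused whole. The fingers move at their own pace and stop on an object; the grip force is fixed at half the most. Time passes only in rows, so rows that repeat a pose let the fingers close. It gives the time, the measured TCP pose, the force, the opening and the grip force at its end, in the units of the state.
- robot.get_obs(): the state, without advancing time (a new reading comes with each control period).
- robot.snapshot(name): name is "scene" or "top" or "wrist"; returns a dict with "image" (420x560x3 uint8, red, green, blue), "depth" (420x560 float32, m along the optical axis (not along the pixel's ray), 0 where there is no reading), "fov_y" (degrees; the focal length in pixels is half the picture's height over the tangent of half this angle, whatever the lens; pixels are square), "cx", "cy" (the principal point, pixels), "origin" and "orientation" of the camera in the world; the wrist camera has in their place "T_tool_cam" (4x4, takes a point from camera to tool coordinates, whose origin is the TCP and whose axes are the flange's). Camera axes: x right, y up, looking along -z (the intrinsics and any distortion apply to the point x, -y, -z); pixel columns grow to the right and rows downward; lengths in m; the calibration is good to about 2 mm. The wrist camera is an equidistant fisheye: a pixel r from the principal point sees the ray r / f radians off the axis. A picture is of the moment at which its call begins: read the wrist's pose just before it.
- robot.close_job(): hands the job in; it is judged then, once.
The state is a dict: "time": time; "joint_positions": joint angles; "qvel": joint speeds; "joint_torque": joint torques, N m; "tool_pos": TCP position; "ee_rot": TCP orientation; "wrist_force": force on the tool from outside, world axes, zero at the start; "wrist_torque": the same for the moment, N m; "width": finger opening in m; "finger_force": force on a finger pad.
Only numpy, scipy, OpenCV 4.12 (cv2) and the standard library are available. Lean on these libraries where they do the work, as an engineer would, in place of code of your own. Each camera call takes 0.05 s, during which the arm holds its last target. There are 200 camera calls.

TASK

Take the orange cup off the top of the nested stack: its twist lock must be turned free as you lift, and the blue cups must stay behind in their stand. Set the orange cup down gently, upright and wholly on the balance's round steel pan, without dropping it. Let go, press the balance's blue tare button fully down while the cup stands there, and leave the cup standing on the pan and the other things on the bench undisturbed.

Things in the scene. Friction and masses are not known exactly. Their poses are not given: they have to be found in the camera images.
- cup: Orange open cup, top of the stack, 100 g, 90 mm tall. Origin: centre of its underside, z up its axis. Foot 41 mm in diameter from 0 to 40 mm up, hanging inside the blue cup below; then a hollow collar, 60 mm outer diameter, wall 2.5 mm, 40 to 90 mm up, standing free above the stack: grip across it from above. White stripes on its +x and -x sides, above two lugs on the foot.
- nest: Two blue cups beneath, locked together as one loose piece, 260 g, 140 mm tall, 60 mm outer diameter. Origin: centre of its underside, z up. The orange cup's origin starts 100 mm above this one. White stripes on +x and -x mark the two tabs inside its rim. It stands loosely in the stand, which lets it turn about 10 degrees each way.
- nest_rim (a point): Centre of the blue cups' top rim: the lock. The orange lugs sit 2.5 mm under the blue tabs, stripes in line within 7 degrees: pulled straight up, the blue cups come along. Turned 45 to 135 degrees on the blue cup, either way, it is free (turn about 75, to allow for play) and lifts straight out: 40 mm clears the foot, 2 mm play sideways.
- stand: White stack stand, fixed to the bench: a 110 x 110 mm base plate 6 mm thick with a sleeve of 72 mm diameter that reaches 66 mm high around the lowest cup. Origin: centre of the underside of the base, on the bench.
- balance: White laboratory balance, fixed, 240 mm (its x) by 170 mm (its y), housing top 58 mm above the bench. Origin: centre of its underside; -x is its front with the display and the tare button, the pan is to the back.
- pan (a point): Centre of the top face of the round steel pan, 124 mm diameter, 72 mm above the bench, fixed; 35 mm behind the balance's origin (+x).
- tare_top (a point): Centre of the top face of the blue tare button, 28 mm diameter, at the balance's front; it is pressed straight down, 6 mm of travel against a spring of about 4 N, and springs back.
- tare (a joint): Travel of the tare button: 0 up, 0.006 m fully down.
- tube_rack: Blue tube rack with capped tubes, 150 x 60 x 57 mm, loose bystander between the stack and the balance; origin: centre of the underside.
- reagent: Glass reagent bottle with blue cap, 70 mm diameter, 140 mm tall, loose bystander beyond the tube rack; origin: centre of the underside.
- beaker: Glass beaker, 70 mm diameter, 90 mm tall, loose bystander; origin: centre of the underside.
- tip_box: Red and clear pipette tip box, 120 x 85 x 80 mm, loose bystander; origin: centre of the underside.
- tip_box_blue: Blue and white pipette tip box, 120 x 87 x 95 mm, loose bystander; origin: centre of the underside.
Not all that is in view belongs to the job. Several things have the shape of the cup; the one meant has the colours described above. What is shaped like the nest but brown or yellow is not meant.

How it is judged:
On the way, in this order (a step that is already met when the one before it is completed fails the run):
1. the orange cup is lifted clear out of the blue cups, which stay in the stand (z of cup in the frame of nest above 0.142 m and distance of nest from where it was at the start of the episode below 0.015 m), for 0.1 s.
2. the orange cup stands upright on the pan, released (horizontal distance between cup and pan below 0.042 m and z of cup in the frame of pan between -0.004 and 0.004 m and angle between cup's own z axis and vertical below 0.1 rad and contact force between each of the arm, the fingers and cup below 0.05 N and linear speed of cup below 0.03 m/s), for 0.2 s.
3. the tare button is pressed fully down (5 mm or more) while the cup stands on the pan untouched (value of joint tare above 0.005 m and horizontal distance between cup and pan below 0.042 m and angle between cup's own z axis and vertical below 0.1 rad and contact force between the fingers and cup below 0.05 N), for 0.05 s.
At the end, for the whole second after the job is handed in: Orange cup at rest, upright (0.1 rad) on the pan, its axis within 42 mm of the pan's centre; tare button pressed 5 mm or more while it stood there and up again; blue cups still in their stand (moved under 15 mm, upright within 0.1 rad) (horizontal distance between cup and pan below 0.042 m and z of cup in the frame of pan between -0.004 and 0.004 m and angle between each of cup, nest's own z axis and vertical below 0.1 rad and linear speed of cup below 0.02 m/s and value of joint tare below 0.002 m and distance of nest from where it was at the start of the episode below 0.015 m); the robot touches nothing.
It fails at once if the blue cups are lifted or pulled from their stand (more than 20 mm) (distance of nest from where it was at the start of the episode above 0.02 m).
It fails at once if the orange cup is dropped (falls faster than 0.6 m/s with no finger on it) (linear speed of cup above 0.6 m/s and contact force between the fingers and cup below 0.01 N).
It fails at once if the tare button is pressed (5 mm) before the cup stands on the pan (value of joint tare above 0.005 m and (horizontal distance between cup and pan above 0.06 m or z of cup in the frame of pan above 0.02 m)).
It fails at once if a bystander is pushed more than 30 mm (distance of any of tube_rack, reagent, beaker, tip_box, tip_box_blue from where it was at the start of the episode above 0.03 m).
It also fails if it takes over 54 s, if anything falls off the work surface, if the arm or the gripper's body presses on something with over 40 N, if the wrist force passes 120 N, or if a joint passes its speed limit or range.

## Working session

There is one attempt and no reset: what is moved stays moved. The work goes in short steps, Python scripts to look and compute and a tool call to move; the robot and the scene stay as the last step left them, time stands still between calls to the robot, and variables do not carry over. Pictures are saved under pics/ and viewed, at most 10 in all, crops included, and the job is handed in when it is done.

Besides the shell and the picture viewer there is one more tool, called after "Request:" as name(argument=value, ...) on one line, values as JSON. move_arm: Moves the arm, as the interface text tells. Its arguments: {"type":"object","properties":{"deltas":{"type":"array","items":{"type":"number"}}},"required":["deltas"]}

```bash
mkdir -p pics; cat > h.py <<'E'
import numpy as np, cv2
from bench import robot
from scipy.spatial.transform import Rotation as R
def cam(s):
    o=np.array(s["orientation"],float)
    M=o if o.shape==(3,3) else (R.from_euler('xyz',o).as_matrix() if o.size==3 else None)
    return M,np.array(s["origin"])
def pts(s):
    d=s["depth"];H,W=d.shape;f=H/2/np.tan(np.radians(s["fov_y"])/2)
    u,v=np.meshgrid(np.arange(W),np.arange(H))
    P=np.stack([(u-s["cx"])/f*d,-(v-s["cy"])/f*d,-d],-1)
    M,o=cam(s); Q=P@M.T+o; Q[d==0]=np.nan
    return Q
E
python3 - <<'E'
from h import *
for n in("scene","top"):
    s=robot.snapshot(n); cv2.imwrite(f"pics/{n}0.png",s["image"][:,:,::-1]); np.save(n+"0.npy",pts(s))
    print(n,{k:v for k,v in s.items() if k not in("image","depth")})
o=robot.get_obs(); print(o)
E
```

```text
scene {'fov_y': 48.71669325933024, 'cx': 280.8033519052257, 'cy': 202.95370867692466, 'origin': array([1.33514006, 0.22956543, 1.13256688]), 'orientation': array([0.67262971, 0.01340109, 1.85745117])}
top {'fov_y': 48.18034209964782, 'cx': 283.9400662703214, 'cy': 212.38055977397298, 'origin': array([ 0.41731983, -0.01353943,  1.35115199]), 'orientation': array([ 0.12869013,  0.02810996, -1.58519028])}
{'time': 0.1, 'joint_positions': array([-1.27211270e+00,  8.78741735e-02,  1.37205978e+00, -1.79094514e-05,
        1.68363227e+00, -1.03120440e-01]), 'qvel': array([-0.00111891, -0.00246808, -0.00317664, -0.00070599, -0.00014189,
        0.00017139]), 'joint_torque': array([ 2.59180058e-03, -3.41254342e+01, -3.03300548e+01,  7.22238561e-02,
        3.05058213e-02, -9.90691569e-05]), 'tool_pos': array([ 0.21491271, -0.50568499,  0.17954706]), 'ee_rot': array([-3.13962774e+00, -1.85448949e-04,  4.01801884e-01]), 'wrist_force': array([ 0.39912554, -0.67247163,  0.59521019]), 'wrist_torque': array([-0.01027135, -0.06776411,  0.06078617]), 'finger_force': 0.0, 'width': 0.09404786565869107}
```

View pics/scene0.png

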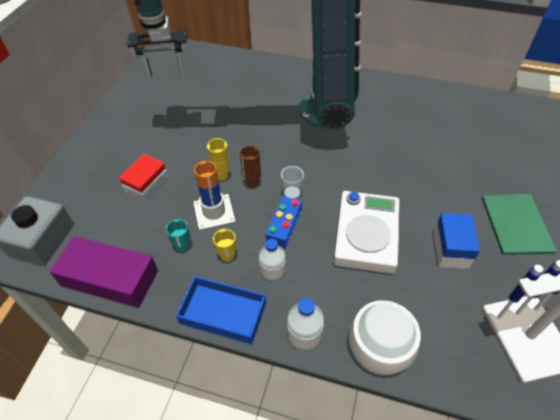

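View pics/top0.png

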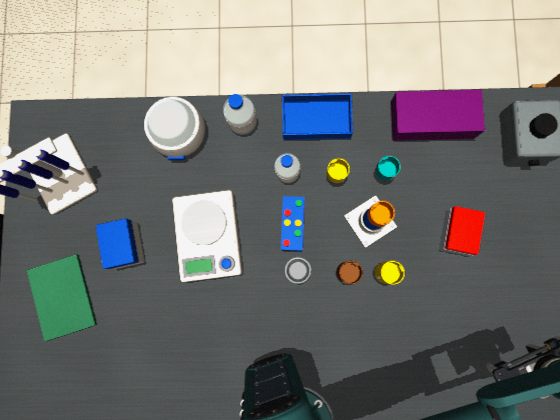

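The orange cup is at scene (206,172), top (381,213). It could be confused with the brown stack at scene (250,165), the tall yellow at (218,155), the small yellow at (225,245) and the teal at (179,235). By its description I choose the orange on blue in the white stand. The balance pan is at top (204,222) and the tare button at (227,264).

```bash
cat > m.py <<'E'
from h import *
im=cv2.imread("pics/top0.png"); Q=np.load("top0.npy"); h=cv2.cvtColor(im,cv2.COLOR_BGR2HSV)
def fit(P):
    A=np.c_[2*P[:,:2],np.ones(len(P))]; x=np.linalg.lstsq(A,(P[:,:2]**2).sum(1),rcond=None)[0]
    return x[:2],np.sqrt(x[2]+x[0]**2+x[1]**2)
def box(u,v,r): m=np.zeros(im.shape[:2],bool); m[v-r:v+r,u-r:u+r]=1; return m
H=h[...,0].astype(int);S=h[...,1];Z=Q[...,2]
def show(n,m):
    P=Q[m];P=P[np.isfinite(P[:,0])];print(n,len(P),"med",np.median(P,0).round(4),"min",P.min(0).round(4),"max",P.max(0).round(4)); return P
P=show("orange",box(381,213,22)&(H<18)&(S>130)); zt=np.percentile(P[:,2],95); print("ztop",zt)
print("rim",fit(P[P[:,2]>zt-.008]))
P=show("pan",box(204,222,35)&(abs(Z-.072)<.005)); print(fit(P))
m=(box(204,222,40)&(abs(Z-.072)<.005)).astype(np.uint8)
c=max(cv2.findContours(m,0,2)[0],key=cv2.contourArea)[:,0]; print("pan edge",fit(Q[c[:,1],c[:,0]]))
P=show("tare",box(227,264,10)&(abs(H-110)<15)&(S>100)); print(np.percentile(P[:,2],[10,50,90]))
m=(abs(Z-.058)<.01)&box(207,236,60)
c=max(cv2.findContours(m.astype(np.uint8),0,2)[0],key=cv2.contourArea)[:,0]
print("balance",cv2.minAreaRect(Q[c[:,1],c[:,0],:2].astype(np.float32)))
for n,u,v in[("brown",349,272),("yellow",391,272),("teal",388,167),("y2",338,170),("beaker",298,270),("rack",292,223),("reag",288,168),("tipred",465,230)]:
    m=box(u,v,18)&(Z>.02); show(n,m)
s=cv2.imread("pics/scene0.png")[140:235,165:265]; cv2.imwrite("pics/crop1.png",cv2.resize(s,None,fx=6,fy=6,interpolation=2))
E
python3 m.py
```

```text
orange 227 med [ 0.5697 -0.2329  0.175 ] min [ 0.5331 -0.2965 -0.0038] max [ 0.6209 -0.194   0.1999]
ztop 0.19688771148337067
rim (array([ 0.56245798, -0.2237615 ]), np.float64(0.028409700896167518))
pan 1479 med [0.5605 0.2437 0.072 ] min [0.4663 0.1719 0.0671] max [0.6226 0.3053 0.077 ]
(array([0.55795998, 0.242213  ]), np.float64(0.0443381329874958))
pan edge (array([0.5604257 , 0.24420763]), np.float64(0.06004202151453351))
tare 80 med [0.4473 0.1798 0.0789] min [0.4339 0.1677 0.0686] max [0.4612 0.1928 0.0838]
[0.07622111 0.07889826 0.08204012]
balance ((0.5258432626724243, 0.23993752896785736), (0.23985464870929718, 0.17055818438529968), 6.505984783172607)
brown 490 med [ 0.4184 -0.1498  0.0953] min [ 0.3902 -0.1766  0.0401] max [ 0.4469 -0.1187  0.1443]
yellow 568 med [ 0.4166 -0.255   0.0954] min [ 0.3866 -0.2833  0.0358] max [ 0.4455 -0.2239  0.1439]
teal 466 med [ 0.7059 -0.2703  0.0514] min [ 0.6722 -0.2966  0.0374] max [ 0.7323 -0.2375  0.094 ]
y2 436 med [ 0.7028 -0.1309  0.048 ] min [ 0.6688 -0.1579  0.0366] max [ 0.7275 -0.0994  0.0955]
beaker 270 med [ 0.4262 -0.0136  0.0797] min [ 0.3913 -0.0477  0.0217] max [0.4603 0.0192 0.0963]
rack 774 med [ 0.5565 -0.0011  0.0486] min [ 0.5083 -0.0331  0.0396] max [0.6083 0.03   0.0645]
reag 602 med [0.7009 0.0106 0.0988] min [ 0.6773 -0.0238  0.0203] max [0.7477 0.0464 0.1458]
tipred 1240 med [ 0.5288 -0.4632  0.079 ] min [ 0.4797 -0.5168  0.0249] max [ 0.5823 -0.4156  0.0884]
```

```bash
python3 - <<'E'
from h import *
s=robot.snapshot("wrist"); print(s["T_tool_cam"],s["fov_y"],s["cx"],s["cy"])
E
```

```text
[[-7.66914997e-04  9.61241980e-01  2.75705036e-01  8.05272229e-02]
 [ 9.99999655e-01  6.48879698e-04  5.19338813e-04 -4.98012302e-04]
 [ 3.20310869e-04  2.75705339e-01 -9.61242146e-01 -2.05165727e-01]
 [ 0.00000000e+00  0.00000000e+00  0.00000000e+00  1.00000000e+00]] 65.70646984690485 273.47223838435275 208.66372254222767
```

View pics/crop1.png

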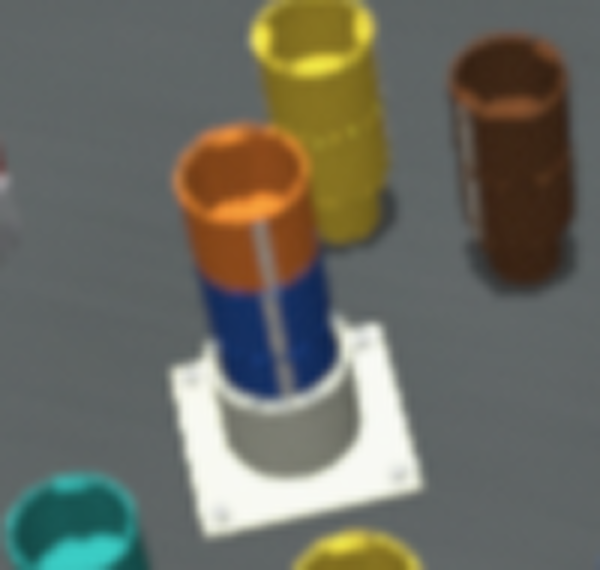

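The crop confirms the choice: an orange collar on blue cups in the white stand, with the stripes in line on the camera-facing side (crop column about 265).

Measured positions:
- **Rim centre:** about (0.562, -0.224), z 0.197
- **Pan:** (0.560, 0.244)
- **Tare button:** (0.447, 0.180), z about 0.079

Next I go above the stack.

```bash
cat > d.py <<'E'
import sys; from h import *
t=[float(a) for a in sys.argv[1:5]]; o=robot.get_obs(); M=R.from_euler('xyz',o["ee_rot"])
T=R.from_euler('xyz',[np.pi,0,t[3]])
print("t",o["time"],"pos",o["tool_pos"].round(4),"rot",o["ee_rot"].round(4),"j",o["joint_positions"].round(2))
print("turn",(M.inv()*T).as_rotvec().round(4),"shift cm",(M.inv().apply(np.array(t[:3])-o["tool_pos"])*100).round(2))
E
python3 d.py .562 -.224 .26 .4
```

```text
t 0.15 pos [ 0.2149 -0.5058  0.1797] rot [-3.1399e+00 -2.0000e-04  4.0170e-01] j [-1.27  0.09  1.37  0.    1.68 -0.1 ]
turn [-0.0017 -0.0002  0.0017] shift cm [ 42.96 -12.38  -8.  ]
```

Request:
move_arm(deltas=[0,0,0,43,-12.4,-8,-1,0,0,0,43,-12.4,-8,-1,0,0,0,43,-12.4,-8,-1,0,0,0,43,-12.4,-8,-1,0,0,0,43,-12.4,-8,-1,0,0,0,43,-12.4,-8,-1,0,0,0,43,-12.4,-8,-1,0,0,0,43,-12.4,-8,-1])

```text
time: 0.95
tool_pos: [0.5218, -0.2562, 0.251]
ee_rot: [-3.141, 0.0, 0.402]
wrist_force: [-0.3, -1.5, -0.5]
width: 0.094
finger_force: 0.0
```

```bash
python3 d.py .562 -.224 .26 .4
```

```text
t 0.95 pos [ 0.5218 -0.2562  0.251 ] rot [-3.1415e+00  4.0000e-04  4.0180e-01] j [-0.55  0.16  1.16 -0.    1.83  0.62]
turn [-0.0001  0.0004  0.0018] shift cm [ 4.96 -1.39 -0.9 ]
```

Request:
move_arm(deltas=[0,0,0,0,0,0,-1,0,0,0,0,0,0,-1,0,0,0,0,0,0,-1])

```text
time: 1.25
tool_pos: [0.5198, -0.2584, 0.2503]
ee_rot: [-3.141, 0.001, 0.401]
wrist_force: [-0.1, 0.7, 0.6]
width: 0.0938
finger_force: 0.0
```

```bash
python3 d.py .562 -.224 .26 .4; cat > w.py <<'E'
import sys; from h import *
name=sys.argv[1]
o=robot.get_obs(); s=robot.snapshot("wrist"); im=s["image"][:,:,::-1].copy()
cv2.imwrite(f"pics/{name}.png",im)
H_,W=im.shape[:2]; f=H_/2/np.tan(np.radians(s["fov_y"])/2)
Mt=R.from_euler('xyz',o["ee_rot"]).as_matrix(); T=s["T_tool_cam"]
Cw=Mt@T[:3,3]+o["tool_pos"]
u,v=np.meshgrid(np.arange(W),np.arange(H_)); a,b=u-s["cx"],v-s["cy"]; r=np.hypot(a,b)+1e-9; th=r/f
D=np.stack([np.sin(th)*a/r,-np.sin(th)*b/r,-np.cos(th)],-1)@T[:3,:3].T@Mt.T
fwd=-(Mt@T[:3,2]); 
dep=s["depth"]; Q=Cw+D*(dep/(np.cos(th)))[...,None]; Q[dep==0]=np.nan
np.savez("w.npz",Q=Q,D=D,C=Cw,im=im)
E
python3 w.py w1
```

```text
t 1.25 pos [ 0.5198 -0.2584  0.2503] rot [-3.141e+00  1.300e-03  4.008e-01] j [-0.56  0.15  1.16 -0.    1.83  0.61]
turn [-0.0006  0.0013  0.0008] shift cm [ 5.23 -1.52 -0.97]
```

View pics/w1.png

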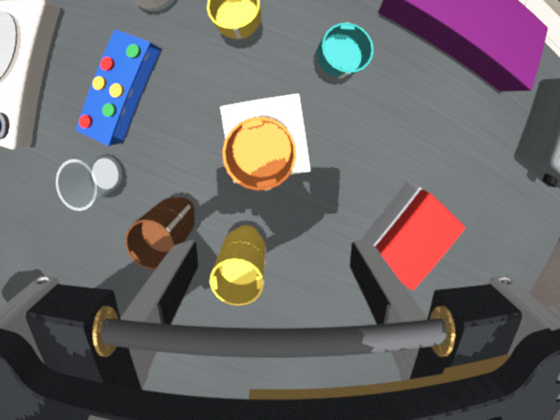

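The orange rim shows at (259,153), clear of the fingers. I'll fit its outer contour on the plane z = 0.197.

```bash
cat > rim.py <<'E'
import sys; from h import *
zt=float(sys.argv[1]); z=np.load("w.npz"); im=z["im"];D=z["D"];C=z["C"];Q=z["Q"]
h=cv2.cvtColor(im,cv2.COLOR_BGR2HSV); m=((h[...,0]<19)&(h[...,1]>120)&(h[...,2]>90)).astype(np.uint8)
m[300:]=0; m=cv2.morphologyEx(m,cv2.MORPH_CLOSE,np.ones((5,5)))
c=max([c for c in cv2.findContours(m,0,cv2.CHAIN_APPROX_NONE)[0] if np.hypot(*(c[:,0].mean(0)-[float(sys.argv[2]),float(sys.argv[3])]))<40],key=cv2.contourArea)[:,0]
d=D[c[:,1],c[:,0]]; P=(C+d*((zt-C[2])/d[:,2])[:,None])[:,:2]
k=cv2.minEnclosingCircle(P.astype(np.float32))
A=np.c_[2*P,np.ones(len(P))]; x=np.linalg.lstsq(A,(P**2).sum(1),rcond=None)[0]
print("minenc",k,"lsq",x[:2],np.sqrt(x[2]+x[0]**2+x[1]**2))
q=Q[m>0];q=q[np.isfinite(q[:,0])];q=q[np.hypot(*(q[:,:2]-x[:2]).T)<.04]
print("z pct",np.percentile(q[:,2],[50,90,95,98]))
r=q[q[:,2]>np.percentile(q[:,2],98)-.006]; print("rim depth mid",(r.min(0)+r.max(0))/2,r.max(0)-r.min(0))
E
python3 rim.py .197 259 153
```

```text
minenc ((0.5626424551010132, -0.22650063037872314), 0.03006722219288349) lsq [ 0.56151085 -0.22714839] 0.0282725431871934
z pct [0.17460435 0.19698348 0.19736656 0.19774572]
rim depth mid [ 0.5628893  -0.22640111  0.195647  ] [0.0592019  0.05849138 0.00779581]
```

```bash
python3 d.py .5627 -.226 .158 .4
```

```text
t 1.3 pos [ 0.5195 -0.2587  0.2504] rot [-3.141e+00  1.000e-03  4.000e-01] j [-0.56  0.15  1.16 -0.    1.83  0.61]
turn [-0.0006  0.001   0.    ] shift cm [ 5.26 -1.33  9.24]
```

Request:
move_arm(deltas=[0,0,0,4,-1,0,-1,0,0,0,5.25,-1.3,0,-1,0,0,0,5.25,-1.3,0,-1,0,0,0,5.25,-1.3,3,-1,0,0,0,5.25,-1.3,6,-1,0,0,0,5.25,-1.3,8.5,-1,0,0,0,5.25,-1.3,9,-1,0,0,0,5.25,-1.3,9,-1])

```text
time: 2.1
tool_pos: [0.5625, -0.2262, 0.1603]
ee_rot: [-3.14, 0.002, 0.4]
wrist_force: [-0.1, 0.9, 0.7]
width: 0.094
finger_force: 0.0
```

```bash
python3 d.py .5627 -.226 .158 .4
```

```text
t 2.1 pos [ 0.5625 -0.2262  0.1603] rot [-3.1403e+00  1.8000e-03  4.0030e-01] j [-0.48  0.22  1.26 -0.    1.66  0.7 ]
turn [-0.0013  0.0018  0.0003] shift cm [ 0.03 -0.01  0.23]
```

Well centred at a good height, so I close the fingers.

Request:
move_arm(deltas=[0,0,0,0,0,0,1,0,0,0,0,0,0,1,0,0,0,0,0,0,1,0,0,0,0,0,0,1,0,0,0,0,0,0,1,0,0,0,0,0,0,1])

```text
time: 2.7
tool_pos: [0.5642, -0.2256, 0.1616]
ee_rot: [3.14, -0.001, 0.402]
wrist_force: [0.2, -0.4, 2.1]
width: 0.0586
finger_force: 29.8
```

Request:
move_arm(deltas=[0,0,-0.1,0,0,0,1,0,0,-0.2,0,0,0,1,0,0,-0.3,0,0,0,1,0,0,-0.4,0,0,0,1,0,0,-0.5,0,0,0,1,0,0,-0.6,0,0,0,1,0,0,-0.7,0,0,0,1,0,0,-0.8,0,0,0,1])

```text
time: 3.5
tool_pos: [0.5642, -0.2251, 0.1617]
ee_rot: [3.141, -0.0, 1.206]
wrist_force: [-0.3, 1.4, 3.2]
width: 0.0585
finger_force: 29.8
```

Request:
move_arm(deltas=[0,0,-0.1,0,0,0,1,0,0,-0.2,0,0,0,1,0,0,-0.3,0,0,0,1,0,0,-0.4,0,0,0,1,0,0,-0.5,0,0,0,1,0,0,-0.6,0,0,0,1,0,0,-0.65,0,0,0,1,0,0,-0.65,0,0,0,1])

```text
time: 4.3
tool_pos: [0.5641, -0.2252, 0.1617]
ee_rot: [3.141, 0.0, 1.852]
wrist_force: [0.6, 0.6, 3.3]
width: 0.0584
finger_force: 29.8
```

```bash
python3 d.py .5627 -.226 .158 1.85; python3 - <<'E'
from h import *
s=robot.snapshot("scene"); c=s["image"][140:235,165:265,::-1]; cv2.imwrite("pics/crop2.png",cv2.resize(c,None,fx=6,fy=6,interpolation=2))
E
```

```text
t 4.3 pos [ 0.5641 -0.2252  0.1617] rot [3.1409e+00 4.0000e-04 1.8520e+00] j [-0.47  0.22  1.26  0.    1.66 -0.75]
turn [0.0007 0.0004 0.002 ] shift cm [-0.04 -0.16  0.37]
```

View pics/crop2.png

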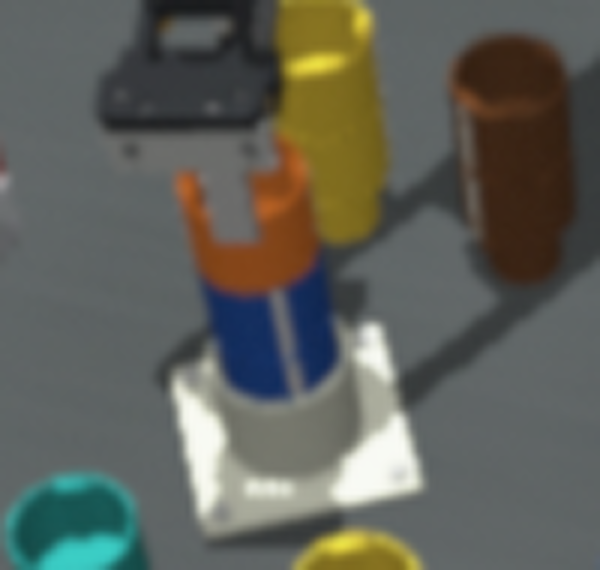

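The blue stripe has only shifted slightly (crop column about 285) and the orange stripe has turned away, so the lock is free. I lift a little as a test first.

Request:
move_arm(deltas=[0,0,0,0,0,-0.3,1,0,0,0,0,0,-0.6,1,0,0,0,0,0,-0.9,1,0,0,0,0,0,-1,1,0,0,0,0,0,-1,1])

```text
time: 4.85
tool_pos: [0.5639, -0.2254, 0.1711]
ee_rot: [3.142, 0.0, 1.852]
wrist_force: [-1.0, 0.7, -1.3]
width: 0.0587
finger_force: 29.8
```

The force is about the cup's weight alone, so it is free. I lift out.

Request:
move_arm(deltas=[0,0,0,0,0,-1,1,0,0,0,0,0,-2,1,0,0,0,0,0,-3,1,0,0,0,0,0,-4,1,0,0,0,0,0,-5.5,1,0,0,0,0,0,-7,1,0,0,0,0,0,-7.5,1,0,0,0,0,0,-7.5,1])

```text
time: 5.65
tool_pos: [0.5644, -0.2256, 0.2478]
ee_rot: [3.139, 0.002, 1.852]
wrist_force: [0.3, -0.1, -0.8]
width: 0.0583
finger_force: 29.8
```

```bash
python3 d.py .5615 .245 .245 1.85; python3 - <<'E'
from h import *
s=robot.snapshot("scene"); c=s["image"][100:240,145:285,::-1]; cv2.imwrite("pics/crop3.png",cv2.resize(c,None,fx=4,fy=4,interpolation=2))
E
```

```text
t 5.65 pos [ 0.5644 -0.2256  0.2478] rot [3.1394e+00 2.1000e-03 1.8518e+00] j [-0.47  0.21  1.1  -0.    1.83 -0.75]
turn [0.0022 0.0021 0.0018] shift cm [45.3  12.77  0.21]
```

View pics/crop3.png

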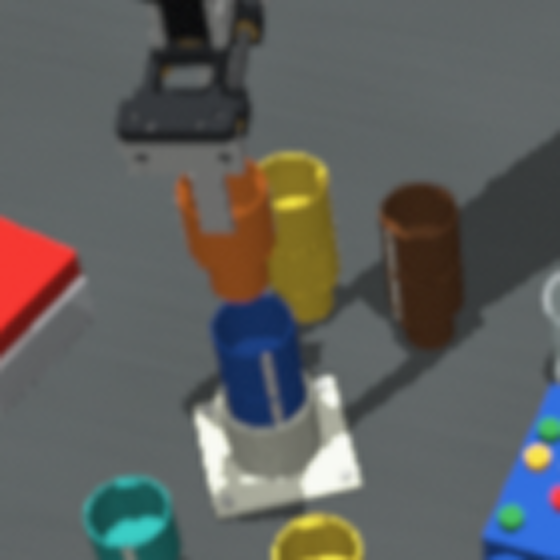

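The cup is out and the blue cups remain in the stand. I carry it to the pan.

Request:
move_arm(deltas=[0,0,0,2,0.6,0,1,0,0,0,6,1.7,0,1,0,0,0,10,2.8,0,1,0,0,0,14,4,0,1,0,0,0,18,5.1,0,1,0,0,0,22,6.2,0,1,0,0,0,26,7.3,0,1,0,0,0,30,8.5,0,1])

```text
time: 6.5
tool_pos: [0.5615, 0.0881, 0.2449]
ee_rot: [-3.14, -0.0, 1.852]
wrist_force: [1.0, -0.1, -0.3]
width: 0.0583
finger_force: 29.8
```

Request:
move_arm(deltas=[0,0,0,4,1.1,0,1,0,0,0,8,2.3,0,1,0,0,0,11.5,3.2,0,1,0,0,0,14,3.9,0,1,0,0,0,15.2,4.3,0,1,0,0,0,15.2,4.3,0,1,0,0,0,15.2,4.3,0,1])

```text
time: 7.2
tool_pos: [0.5615, 0.2434, 0.2454]
ee_rot: [-3.14, 0.001, 1.851]
wrist_force: [0.4, -0.7, -2.0]
width: 0.0584
finger_force: 29.8
```

```bash
python3 d.py .5615 .245 .16 1.85; python3 - <<'E'
from h import *
s=robot.snapshot("scene"); cv2.imwrite("pics/crop4.png",cv2.resize(s["image"][100:280,300:480,::-1],None,fx=3,fy=3))
h=cv2.cvtColor(s["image"],cv2.COLOR_RGB2HSV); Q=pts(s)
m=(h[...,0]<18)&(h[...,1]>130)&(Q[...,1]>.15)&(Q[...,2]>.1)&(Q[...,0]<.62)&(Q[...,0]>.5)
P=Q[m]; print(len(P),P.min(0),P.max(0),np.percentile(P[:,2],[2,98]))
E
```

```text
t 7.2 pos [0.5615 0.2434 0.2454] rot [-3.1404e+00  1.0000e-03  1.8511e+00] j [ 0.32  0.23  1.08 -0.    1.83  0.04]
turn [-0.0012  0.001   0.0011] shift cm [0.17 0.05 8.54]
448 [0.53204104 0.21155495 0.19242307] [0.59726706 0.26918596 0.2953042 ] [0.19789695 0.2821076 ]
```

Request:
move_arm(deltas=[0,0,0,0,0,1.5,1,0,0,0,0,0,3.5,1,0,0,0,0,0,5.5,1,0,0,0,0,0,7.5,1,0,0,0,0,0,9.3,1,0,0,0,0,0,10.5,1,0,0,0,0,0,11.1,1,0,0,0,0,0,11.1,1])

```text
time: 8.05
tool_pos: [0.5613, 0.2435, 0.1343]
ee_rot: [-3.14, 0.0, 1.851]
wrist_force: [-0.6, 0.1, -1.2]
width: 0.0584
finger_force: 29.8
```

Request:
move_arm(deltas=[0,0,0,0,0,0.2,1,0,0,0,0,0,0.4,1,0,0,0,0,0,0.5,1,0,0,0,0,0,0.6,1,0,0,0,0,0,0.6,1])

```text
time: 8.55
tool_pos: [0.5615, 0.2445, 0.129]
ee_rot: [3.141, 0.0, 1.852]
wrist_force: [-0.1, -0.2, -1.3]
width: 0.0585
finger_force: 29.8
```

Now 1 mm steps until contact.

Request:
move_arm(deltas=[0,0,0,0,0,0.1,1,0,0,0,0,0,0.15,1,0,0,0,0,0,0.15,1])

```text
time: 8.85
tool_pos: [0.5616, 0.2445, 0.1277]
ee_rot: [3.141, 0.0, 1.852]
wrist_force: [0.6, -0.2, -0.0]
width: 0.0583
finger_force: 29.8
```

Request:
move_arm(deltas=[0,0,0,0,0,0.1,1,0,0,0,0,0,0.1,1,0,0,0,0,0,0.1,1])

```text
time: 9.15
tool_pos: [0.5616, 0.2445, 0.1276]
ee_rot: [3.141, 0.0, 1.852]
wrist_force: [-0.8, -0.2, 5.0]
width: 0.0582
finger_force: 29.8
```

Contact at 5 N, so I let go.

Request:
move_arm(deltas=[0,0,0,0,0,0,0.1,0,0,0,0,0,0,-0.3,0,0,0,0,0,0,-0.8,0,0,0,0,0,0,-1,0,0,0,0,0,0,-1,0,0,0,0,0,0,-1,0,0,0,0,0,0,-1])

```text
time: 9.85
tool_pos: [0.5615, 0.2444, 0.1262]
ee_rot: [-3.141, 0.0, 1.852]
wrist_force: [0.3, -0.6, 0.2]
width: 0.0933
finger_force: 0.0
```

Request:
move_arm(deltas=[0,0,0,0,0,-0.5,-1,0,0,0,0,0,-1.5,-1,0,0,0,0,0,-3,-1,0,0,0,0,0,-5,-1,0,0,0,0,0,-7,-1,0,0,0,0,0,-8,-1,0,0,0,0,0,-8,-1])

```text
time: 10.55
tool_pos: [0.5627, 0.2448, 0.2098]
ee_rot: [3.136, -0.0, 1.852]
wrist_force: [-0.1, 0.1, -0.5]
width: 0.0942
finger_force: 0.0
```

```bash
python3 d.py .447 .180 .21 .5; python3 w.py w2; python3 - <<'E'
from h import *
z=np.load("w.npz");im=z["im"];Q=z["Q"];h=cv2.cvtColor(im,cv2.COLOR_BGR2HSV)
m=(abs(h[...,0].astype(int)-110)<15)&(h[...,1]>100)&(np.hypot(Q[...,0]-.447,Q[...,1]-.18)<.03)
v,u=np.nonzero(m); P=Q[m]; print(len(P),u.mean() if len(u) else 0,v.mean() if len(v) else 0,np.median(P,0),P.min(0),P.max(0))
E
```

```text
t 10.55 pos [0.5627 0.2448 0.2098] rot [ 3.1359e+00 -1.0000e-04  1.8518e+00] j [ 0.32  0.22  1.16 -0.    1.75  0.04]
turn [ 0.0047 -0.0039  1.3518] shift cm [ -3.02 -12.92  -0.09]
424 159.33962264150944 221.8490566037736 [0.44800735 0.18070543 0.08073672] [0.43151372 0.16623584 0.07066364] [0.46122793 0.19256368 0.08322022]
```

View pics/w2.png

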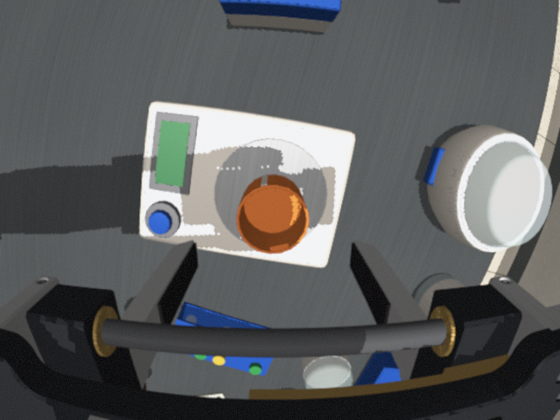

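The cup stands upright on the pan at (272,212), the tare button is at (159,219), and its position agrees at (0.4475, 0.180), z about 0.080. I go above it, closing and turning.

Request:
move_arm(deltas=[0,0,0.14,-1,-3,0,-1,0,0,0.28,-2,-6,0,-1,0,0,0.42,-3,-10,0,0,0,0,0.56,-3,-12.9,0,1,0,0,0.7,-3,-12.9,0,1,0,0,0.84,-3,-12.9,0,1,0,0,0.98,-3,-12.9,0,1,0,0,1.1,-3,-12.9,0,1])

```text
time: 11.4
tool_pos: [0.445, 0.1796, 0.2051]
ee_rot: [-3.141, 0.002, 0.746]
wrist_force: [-0.3, 0.4, 0.1]
width: 0.0491
finger_force: 0.0
```

Request:
move_arm(deltas=[0,0,0.14,0,0,0,1,0,0,0.25,0,0,0,1,0,0,0.25,0,0,0,1])

```text
time: 11.7
tool_pos: [0.4452, 0.1796, 0.2051]
ee_rot: [-3.141, 0.002, 0.502]
wrist_force: [-0.0, -0.6, 0.6]
width: 0.0257
finger_force: 0.0
```

```bash
python3 d.py .4475 .180 .09 .5
```

```text
t 11.7 pos [0.4452 0.1796 0.2051] rot [-3.1411e+00  2.5000e-03  5.0200e-01] j [ 0.27 -0.07  1.48 -0.    1.73  1.33]
turn [-0.0005  0.0025  0.002 ] shift cm [ 0.25  0.08 11.51]
```

Request:
move_arm(deltas=[0,0,0,0.2,0,2,1,0,0,0,0.25,0.1,4,1,0,0,0,0.25,0.1,6,1,0,0,0,0.25,0.1,8,1,0,0,0,0.25,0.1,10,1,0,0,0,0.25,0.1,11.3,1,0,0,0,0.25,0.1,11.3,1])

```text
time: 12.4
tool_pos: [0.4466, 0.1796, 0.0907]
ee_rot: [-3.14, 0.005, 0.503]
wrist_force: [0.2, -0.6, -0.7]
width: 0.0004
finger_force: 0.0
```

Request:
move_arm(deltas=[0,0,0,0,0,0.5,1,0,0,0,0,0,0.8,1,0,0,0,0,0,1.1,1,0,0,0,0,0,1.4,1,0,0,0,0,0,1.4,1])

```text
time: 12.9
tool_pos: [0.4484, 0.1801, 0.0793]
ee_rot: [3.142, 0.0, 0.502]
wrist_force: [0.0, -0.2, -0.7]
width: 0.0
finger_force: 0.0
```

Approaching contact, I press in small steps and watch the force.

Request:
move_arm(deltas=[0,0,0,0,0,0.2,1,0,0,0,0,0,0.4,1,0,0,0,0,0,0.4,1])

```text
time: 13.2
tool_pos: [0.4484, 0.1801, 0.0751]
ee_rot: [-3.142, 0.001, 0.502]
wrist_force: [0.1, -0.4, -0.6]
width: 0.0006
finger_force: 0.0
```

Request:
move_arm(deltas=[0,0,0,0,0,0.2,1,0,0,0,0,0,0.3,1,0,0,0,0,0,0.3,1])

```text
time: 13.5
tool_pos: [0.4484, 0.1801, 0.0722]
ee_rot: [-3.142, 0.0, 0.502]
wrist_force: [0.2, 0.1, 1.5]
width: 0.0005
finger_force: 0.0
```

Request:
move_arm(deltas=[0,0,0,0,0,0.2,1,0,0,0,0,0,0.4,1,0,0,0,0,0,0.4,1])

```text
time: 13.8
tool_pos: [0.4482, 0.1801, 0.068]
ee_rot: [-3.141, 0.001, 0.502]
wrist_force: [-0.8, -0.6, 0.5]
width: 0.0003
finger_force: 0.0
```

Request:
move_arm(deltas=[0,0,0,0,0,0.2,1,0,0,0,0,0,0.3,1,0,0,0,0,0,0.3,1])

```text
time: 14.1
tool_pos: [0.4484, 0.1801, 0.0652]
ee_rot: [-3.142, 0.0, 0.502]
wrist_force: [0.2, 0.5, 0.1]
width: 0.0004
finger_force: 0.0
```

No force yet. I look.

```bash
python3 - <<'E'
from h import *
a=[]
for n,(u,v) in(("scene",(355,205)),("top",(225,255))):
    s=robot.snapshot(n); c=s["image"][v-35:v+35,u-40:u+40,::-1]; a.append(cv2.resize(c,None,fx=5,fy=5,interpolation=2))
cv2.imwrite("pics/crop5.png",np.hstack(a)); o=robot.get_obs(); print(o["tool_pos"],o["wrist_force"],o["joint_torque"])
Q=np.load("top0.npy"); print(Q[256:273,227,2].round(3), Q[264,219:236,2].round(3))
E
```

```text
[0.44856485 0.1801344  0.06540967] [0.57104497 0.13232865 0.18177156] [ 5.40060810e-04 -2.84959978e+01 -2.88512009e+01  3.22602724e-02
 -6.60804450e-02 -5.03452213e-05]
[0.074 0.066 0.068   nan 0.084 0.079 0.08  0.078 0.079 0.081 0.076 0.079
 0.075 0.068 0.067 0.075 0.056] [0.07  0.071 0.078 0.082 0.082 0.08  0.082 0.082 0.079 0.075 0.082 0.079
 0.068 0.071 0.073 0.059 0.053]
```

View pics/crop5.png

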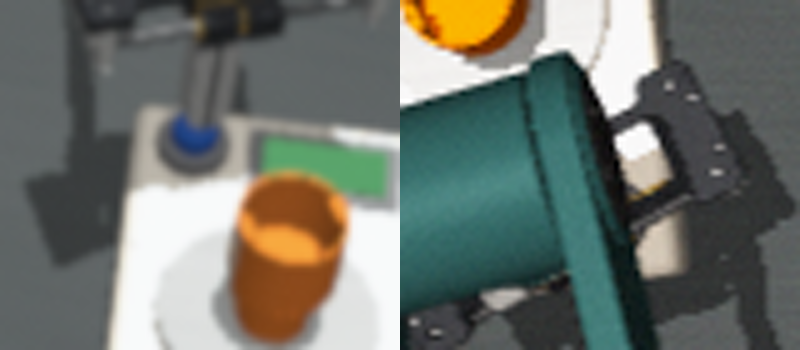

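```bash
python3 - <<'E'
from h import *
rays=[]
for n,(u0,v0) in(("scene",(354,198)),("top",(227,264))):
    im=cv2.imread(f"pics/{n}0.png"); s=robot.snapshot(n); h=cv2.cvtColor(im,cv2.COLOR_BGR2HSV)
    m=np.zeros(im.shape[:2],bool); m[v0-12:v0+12,u0-12:u0+12]=1
    m&=(abs(h[...,0].astype(int)-110)<15)&(h[...,1]>130)
    v,u=np.nonzero(m); print(n,len(u),u.mean(),v.mean(),u.min(),u.max(),v.min(),v.max())
    f=210/np.tan(np.radians(s["fov_y"])/2); M,o=cam(s); d=M@np.array([(u.mean()-s["cx"])/f,-(v.mean()-s["cy"])/f,-1])
    rays.append((o,d)); 
    for z in(.062,.07,.079): print(z,(o+d*(z-o[2])/d[2])[:2].round(4))
    p=M.T@(robot.get_obs()["tool_pos"]-o); print("tcp px",s["cx"]-f*p[0]/p[2],s["cy"]+f*p[1]/p[2])
    Q=np.load(n+"0.npy"); print(np.median(Q[m],0))
(o1,d1),(o2,d2)=rays; t=np.linalg.lstsq(np.c_[d1,-d2],o2-o1,rcond=None)[0]; print(o1+d1*t[0],o2+d2*t[1])
E
```

```text
scene 54 353.6111111111111 195.61111111111111 350 357 192 199
0.062 [0.4352 0.1756]
0.07 [0.4419 0.176 ]
0.079 [0.4495 0.1764]
tcp px 354.3975228140834 198.56217109263156
[0.45204025 0.17650758 0.08075373]
top 78 225.6153846153846 263.12820512820514 221 230 259 268
0.062 [0.4474 0.1822]
0.07 [0.4472 0.181 ]
0.079 [0.447  0.1796]
tcp px 226.1597297762526 262.64477798521756
[nan nan nan]
[0.44784554 0.17634829 0.07705919] [0.44703531 0.17980969 0.07756578]
```

```bash
python3 - <<'E'
from h import *
a0=cv2.imread("pics/scene0.png"); s=robot.snapshot("scene"); a1=s["image"][:,:,::-1]
z=lambda c,k:cv2.resize(c,(400,300),interpolation=k)
w=robot.snapshot("wrist")["image"][:,:,::-1]; T=robot.snapshot("wrist")["T_tool_cam"]
c0=a0[180:210,334:374];c1=a1[180:210,334:374]
for c in(c0,c1):
    h=cv2.cvtColor(np.ascontiguousarray(c),cv2.COLOR_BGR2HSV); m=(abs(h[...,0].astype(int)-110)<15)&(h[...,1]>130); v,u=np.nonzero(m); print(len(u),u.min()+334,u.max()+334,v.min()+180,v.max()+180)
cv2.imwrite("pics/comp.png",np.vstack([np.hstack([z(c0,0),z(c1,0)]),np.hstack([z(w,2),z(w[240:390,180:380],2)])]))
E
```

```text
54 350 357 192 199
37 350 357 194 200
```

View pics/comp.png

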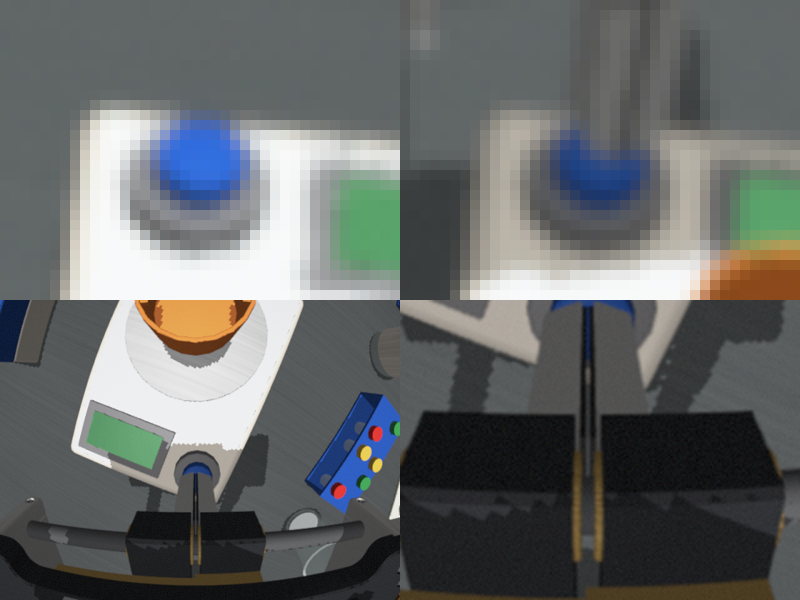

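The fingertips appear just on the button, with the tip edge at scene row about 195 rather than the projected 198.6. Closed fingertips evidently sit some 10 mm higher than the TCP. I continue slowly, watching the force.

Request:
move_arm(deltas=[0,0,0,0,0,0.15,1,0,0,0,0,0,0.3,1,0,0,0,0,0,0.3,1])

```text
time: 14.75
tool_pos: [0.4483, 0.1801, 0.0621]
ee_rot: [-3.142, 0.001, 0.502]
wrist_force: [-0.6, 0.6, 0.7]
width: 0.0004
finger_force: 0.0
```

Request:
move_arm(deltas=[0,0,0,0,0,0.15,1,0,0,0,0,0,0.3,1,0,0,0,0,0,0.3,1])

```text
time: 15.05
tool_pos: [0.4484, 0.1801, 0.0591]
ee_rot: [-3.142, 0.001, 0.502]
wrist_force: [0.0, 0.9, -0.3]
width: 0.0003
finger_force: 0.0
```

```bash
python3 - <<'E'
from h import *
Q0=np.load("scene0.npy"); s=robot.snapshot("scene"); Q=pts(s); h=cv2.cvtColor(s["image"],cv2.COLOR_RGB2HSV); im0=cv2.cvtColor(cv2.imread("pics/scene0.png"),cv2.COLOR_BGR2HSV)
for v in range(184,210): print(v,im0[v,353],Q0[v,353].round(3),"|",h[v,353],Q[v,353].round(3),"|",Q[v,356].round(3))
m=(abs(h[...,0].astype(int)-110)<15)&(h[...,1]>130);m[:180]=0;m[210:]=0;m[:,:340]=0;m[:,370:]=0
v,u=np.nonzero(m);print(len(u),v.min(),v.max(),np.nanmedian(Q[m],0),np.nanmax(Q[m],0))
o=robot.get_obs();print(o["tool_pos"],o["wrist_force"],o["width"])
E
```

```text
184 [ 95  15 103] [ 0.335  0.161 -0.001] | [60  3 91] [0.46  0.17  0.141] | [0.455 0.178 0.138]
185 [ 95  15 103] [ 0.337  0.162 -0.003] | [60  3 92] [0.46  0.17  0.136] | [0.461 0.179 0.14 ]
186 [ 90  15 102] [0.347 0.163 0.003] | [30  5 94] [0.465 0.171 0.137] | [0.453 0.179 0.127]
187 [ 90  15 102] [0.353 0.164 0.005] | [60  3 96] [0.465 0.172 0.134] | [0.458 0.179 0.128]
188 [ 94  17 103] [ 0.352  0.165 -0.   ] | [30  3 97] [0.461 0.172 0.125] | [0.46  0.18  0.126]
189 [ 94  17 103] [0.362 0.166 0.006] | [ 45   5 101] [0.46  0.172 0.119] | [0.452 0.18  0.113]
190 [101  26 106] [0.363 0.166 0.002] | [ 30   3 100] [0.464 0.173 0.12 ] | [0.453 0.181 0.11 ]
191 [110  84 133] [0.366 0.167 0.001] | [ 60   3 100] [0.467 0.174 0.119] | [0.455 0.181 0.107]
192 [111 156 182] [0.438 0.172 0.081] | [ 30   3 101] [0.462 0.174 0.11 ] | [0.454 0.182 0.103]
193 [110 192 213] [0.443 0.173 0.082] | [ 60   2 103] [0.46  0.174 0.102] | [0.455 0.182 0.099]
194 [110 200 221] [0.445 0.174 0.081] | [105   5 105] [0.46  0.175 0.099] | [0.457 0.183 0.097]
195 [109 198 222] [0.452 0.175 0.084] | [113  28 1
[... 856 characters left out ...]
8] [0.471 0.18  0.066] | [0.463 0.188 0.06 ]
205 [ 90   5 194] [0.469 0.181 0.06 ] | [ 21  19 133] [0.47  0.181 0.061] | [0.467 0.189 0.061]
206 [ 90   3 240] [0.475 0.181 0.062] | [ 21  14 180] [0.475 0.181 0.062] | [0.471 0.19  0.06 ]
207 [105   2 249] [0.477 0.182 0.061] | [ 30   2 222] [0.477 0.182 0.061] | [0.472 0.19  0.058]
208 [105   2 250] [0.479 0.183 0.059] | [ 90   1 243] [0.482 0.183 0.062] | [0.477 0.191 0.059]
209 [ 90   2 250] [0.482 0.183 0.058] | [ 90   1 249] [0.484 0.183 0.06 ] | [0.482 0.192 0.061]
24 195 200 [0.45911962 0.17502815 0.07828735] [0.46469613 0.18756793 0.08745829]
[0.44842497 0.1801045  0.05926014] [ 0.02916011 -0.45002147  0.09931832] 0.0002644135245181387
```

The scene depth shows the visible finger face ending at z about 0.085 with the TCP at 0.059, and the blue top unmoved at 0.079. So the closed tips are retracted and not yet in contact, and I keep going down.

Request:
move_arm(deltas=[0,0,0,0,0,0.15,1,0,0,0,0,0,0.3,1,0,0,0,0,0,0.3,1])

```text
time: 15.4
tool_pos: [0.4483, 0.1801, 0.0561]
ee_rot: [-3.142, 0.001, 0.502]
wrist_force: [0.6, 0.6, 0.6]
width: 0.0003
finger_force: 0.0
```

Request:
move_arm(deltas=[0,0,0,0,0,0.15,1,0,0,0,0,0,0.3,1,0,0,0,0,0,0.3,1])

```text
time: 15.7
tool_pos: [0.4487, 0.1802, 0.0536]
ee_rot: [3.141, -0.0, 0.502]
wrist_force: [0.9, -0.7, 2.4]
width: 0.0004
finger_force: 0.9
```

Contact is starting (2.4 N). I press on.

Request:
move_arm(deltas=[0,0,0,0,0,0.15,1,0,0,0,0,0,0.3,1,0,0,0,0,0,0.3,1])

```text
time: 16.0
tool_pos: [0.4487, 0.1802, 0.0506]
ee_rot: [3.141, -0.0, 0.502]
wrist_force: [-0.2, -0.7, 3.4]
width: 0.0003
finger_force: 1.6
```

Request:
move_arm(deltas=[0,0,0,0,0,0.15,1,0,0,0,0,0,0.3,1,0,0,0,0,0,0.3,1])

```text
time: 16.3
tool_pos: [0.4488, 0.1802, 0.0492]
ee_rot: [3.141, -0.001, 0.502]
wrist_force: [-3.0, 0.2, 11.1]
width: 0.0005
finger_force: 5.3
```

It has bottomed out. I hold briefly, then retreat straight up.

Request:
move_arm(deltas=[0,0,0,0,0,0.05,1,0,0,0,0,0,0.05,1,0,0,0,0,0,-2,1,0,0,0,0,0,-5,1,0,0,0,0,0,-9,1,0,0,0,0,0,-13,1,0,0,0,0,0,-17,1,0,0,0,0,0,-17,1])

```text
time: 17.1
tool_pos: [0.4516, 0.181, 0.2238]
ee_rot: [3.139, -0.012, 0.502]
wrist_force: [-0.0, -0.9, 1.0]
width: 0.0005
finger_force: 0.0
```

```bash
python3 - <<'E'
from h import *
s=robot.snapshot("scene"); Q=pts(s); h=cv2.cvtColor(s["image"],cv2.COLOR_RGB2HSV)
m=(h[...,0]<18)&(h[...,1]>130)&(np.hypot(Q[...,0]-.56,Q[...,1]-.244)<.06)&(Q[...,2]>.06)
P=Q[m];t=P[P[:,2]>.155];print("cup",len(P),np.percentile(P,2,0),np.percentile(P,98,0),(t.min(0)+t.max(0))/2)
m=(abs(h[...,0].astype(int)-110)<15)&(h[...,1]>130)&(np.hypot(Q[...,0]-.4475,Q[...,1]-.18)<.025);print("tare",m.sum(),np.median(Q[m],0))
m=(abs(h[...,0].astype(int)-112)<15)&(h[...,1]>130)&(np.hypot(Q[...,0]-.5627,Q[...,1]+.226)<.045);print("nest",m.sum(),np.percentile(Q[m],2,0),np.percentile(Q[m],98,0))
o=robot.get_obs();print(o["time"],o["tool_pos"],o["wrist_force"])
E
```

```text
cup 557 [0.53395138 0.2180334  0.08050709] [0.59319167 0.26583224 0.16430051] [0.56377385 0.24124592 0.16087554]
tare 53 [0.45306034 0.1763961  0.08000973]
nest 495 [ 0.53537464 -0.25599616  0.07569503] [ 0.59482107 -0.19868826  0.14888728]
17.15 [0.45028933 0.18062473 0.22038667] [0.24016888 0.91033851 0.46821697]
```

The cup is on the pan, the button is up again, the blue cups are in place and the arm is clear, so I hand in.

```bash
python3 -c "
from bench import robot
print(robot.close_job())"
```

```text
the job is handed in; nothing more can be done
None
```

I handed the job in at about 17 s; no verdict came back, but my last measurements showed the orange cup upright on the pan, the tare button pressed to its stop and back up, and the blue cups still in their stand.

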